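# Lid the saucepan and draw out its telescoping handle

### The arm

A 7-joint arm with a two-finger parallel gripper is mounted at the origin on a cart in front of the work surface, level with it; the furniture and walls round the work are solid. World frame = base frame: x ahead of the robot, y to its left, z up, the work surface at z = 0. Lengths are in m, angles in degrees, forces in N, time in s.
With the tool pointing down it reaches from about 0.425 to 0.925 m from the base axis. Payload 6.8 kg.
Tool frame: the origin (TCP) lies at the very end of the fingers, on their centre line; the grasp point (between the pads) lies 19 mm behind it; z points along the fingers, y is the line along which they close (so a half turn about z gives the same grasp; the last joint's range is limited). The gripper opens to 88 mm and grips with 3 to 60 N. Pads are 20 mm wide; open, the fingers measure 115 mm over their backs; the gripper's body (75 mm by 178 mm) begins 61 mm behind the grasp point.
Start: joints at [-75.12, 27.33, 1.283, 89.118, -0.659, 63.558, -4.761], TCP at [0.243, 0.63, 0.223] pointing down, gripper open.
Joint ranges: [-169.35, 169.35], [-19.33, 120.38], [-80.79, 83.38], [13.8, 139.57], [-78.32, 258.32], [9.67, 109.79], [-169.56, 169.56]. Speed limits (degrees/s): [136.94, 136.94, 180, 180, 180, 180, 180].

### API

Orientations are given as a 3x3 rotation matrix whose columns are the frame's x, y, z axes.
In Python, from rig import bot gives the robot as it stands.
- The arm moves only by the tool step_arm, never from a script. Its argument "plan" is a list of rows, each a list of 7 numbers: the turn, a rotation vector about the world's x, y, z in degrees, then the shift along the world's x, y, z in cm, then the gripper's target within -1 to 1 (shut at 1, half-way at 0, fully open at -1). A call has 1 to 5 rows; each row shifts and turns the commanded pose from where the row before left it; what a row does not reach is not made up. A row lasts 1/12 s, in which the tool goes at most 41.7 mm and 7.16 degrees, less where a joint would pass 70% of its speed; a pose out of reach is approached as far as the arm can. A call with a gripper value outside its range is refused whole. The fingers move at their own pace and stop on an object; "newtons" is the grip in N (left out, the last holds). Time passes only in rows, so rows that do not move let the fingers close. It gives the time, the measured TCP pose, the force, the opening and the grip force at its end, in the units of the state.
- bot.observe(): the state, without advancing time (a new reading comes with each control period).
- bot.grab_frame(name): name is "side" or "top"; returns a dict with "image" (400x640x3 uint8, blue, green, red), "depth" (400x640 float32, m along the optical axis (not along the pixel's ray), 0 where there is no reading), "fx", "fy", "cx", "cy" (pixels), "rvec" (rotation vector, rad) and "tvec" (3), from world to camera coordinates, as OpenCV has them. Camera axes: x right, y down, z forward; pixel columns grow to the right and rows downward; lengths in m; the calibration is good to about 2 mm. A picture is of the moment at which its call begins.
- bot.finish_job(): hands the job in; it is judged then, once.
Trained networks look in a picture, given as the dict that the camera call returned (one of the last four; its "shot" number tells which), for a name from the list of things; names that differ only in an ending like _2 or _b are one class to them, and where a whole thing is asked for, a point or a joint stands for the part that bears it (a point fixed in the world has none). Each returns a list of dicts, best first, with "confidence" (0 to 1); they miss things now and then, are a little off and sometimes report something else, mostly with a low value. They report only what shows in the picture. A call takes as long as a camera call.
- bot.masks_of(picture, target): "region" (400x640 bool, what is visible of it) and "box" ([centre column, centre row, width, height] in pixels, round what is visible of it).
- bot.landmark_of(picture, target): "pixel" ([column, row] in pixels: a listed point, or the origin of a listed thing).
The state is a dict: "t": time; "joint_positions": joint angles; "dq": joint speeds; "effort": joint torques, N m; "ee_pos": TCP position; "tcp_rot": TCP orientation; "wrist_force": force on the tool from outside, world axes, zero at the start; "ft_torque": the same for the moment, N m; "opening": opening from 0.0 (shut) to 1.0 (fully open); "grip_force": force on a finger pad.
Only numpy, scipy, OpenCV 4.12 (cv2) and the standard library are available. Lean on these libraries where they do the work, as an engineer would, in place of code of your own. Each camera call takes 0.05 s, during which the arm holds its last target. There are 200 camera calls.

### The job

Get the saucepan ready to be carried: first put the lid that fits it on the pan, seated level on the rim, and let go of it. Then squeeze the two release buttons in the sides of its pushed-in telescoping handle, pull the handle straight out past its first stop to the second, fully out, and finish while holding the drawn-out handle there, your grip still at the buttons. Leave the pan standing about where it is with the lid on, and leave everything else on the worktop alone.

Things in the scene. Friction and masses are not known exactly. Their poses are not given: they have to be found in the camera images.
- pan_rim (a point): steel saucepan, 165 mm across the rim, 88 mm high, straight-sided, 1.5 kg or so, standing free on the worktop. This point is the centre of its mouth, at rim height; z is up, x points along the handle, away from the pan. Inside of the mouth 153 mm across at the least, empty.
- pan_grip (a point): Centre of the handle's black grip, midway between its two side buttons; 66 mm above the worktop, 206 mm from the pan's axis when pushed in. x points away from the pan along the handle (pull this way), y across it. The grip is level, 25 mm wide, 22 mm high, from 32 mm nearer the pan to 50 mm further out; its steel tongue slides in a steel sleeve 26 x 20 mm fixed to the pan.
- pan_handle (a joint): how far the handle is drawn out, m: 0 pushed in, 0.030 first stop, 0.060 second stop (fully out, end of travel). With the buttons pressed it slides with about 1.5 N of friction, and stays where it is left.
- button_l (a joint): Travel (m) of the release button in the +y side of the grip: 0 out, 0.005 fully pressed, freed from 0.003 on. A ribbed dark steel pad 30 mm long, 14 mm high; 36 mm across both buttons when out, 26 mm pressed. Spring: 2 N to start, 4.5 N fully in. Keep both pressed while pulling, or their pins lock in the sleeve's windows at each stop and pulling drags the pan.
- button_r (a joint): the same for the button in the -y side of the grip
- pan: the saucepan with its handle; origin at the centre of its underside, axes as pan_rim's
- lid_knob (a point): the pan's lid: a flat steel lid 168 mm across (the larger of the two lids) with a round black knob on top, lying on the worktop, knob up, 0.26 kg. This point is the centre of the knob (32 mm across, 27 mm high, on a thin stem; 45 mm above the lid's underside, 29 mm above the steel), z up.
- lid_seat (a point): centre of the underside of that lid's overhanging edge, 37 mm below lid_knob; below it is a round locating plug 146 mm across and 8 mm deep that goes inside the pan's mouth. Seated, this point lies at pan_rim.
- lid: the pan's lid; origin at the centre of the underside of the plug
- small_lid: a lid of the same make, 124 mm across, for another pan: too small; leave it. Origin at the centre of its underside; the same knob, top 59 mm up. The two lids may lie either way round, one on each side of the pan.
- mug: two-tone mug, 101 mm high, behind the pan; leave it. Origin at its underside
- salt: salt shaker, 90 mm high; leave it. Origin at its underside
- lemon: lemon, 78 mm long; leave it. Origin at its underside
- garlic: bulb of garlic, 60 mm; leave it. Origin at its underside
- spice: clear spice jar with a brown cap, 105 mm high; leave it. Origin at its underside
- teaspoon: teaspoon, 139 mm long, lying near the front edge; leave it. Origin at its underside

How it is judged (in metres and radians):
On the way, in this order (a step that is already met when the one before it is completed fails the run):
1. the larger lid sits seated and level on the pan and is let go, the handle still pushed in (horizontal distance between lid_seat and pan_rim below 0.008 m and z of lid_seat in the frame of pan_rim between -0.003 and 0.003 m and angle between lid_seat's own z axis and vertical below 0.05 rad and contact force between the fingers and lid below 0.1 N and value of joint pan_handle below 0.005 m), for 0.3 s.
2. the release buttons are pressed by the fingers, before the handle has come out (value of joint each of button_l, button_r above 0.0025 m and contact force between the fingers and pan above 1 N and value of joint pan_handle below 0.02 m), for 0.05 s.
3. the handle is drawn out to its second stop (value of joint pan_handle above 0.055 m), for 0.2 s.
At the end, for the whole second after the job is handed in: Handle out to its second stop (over 55 of 60 mm), fingers holding its grip at the buttons (within 35 mm, over 2 N); larger lid seated on the pan (edge within 3 mm of the rim, centred within 8 mm, level within 4.5 degrees); pan upright, still, within 60 mm of its start (value of joint pan_handle above 0.055 m and contact force between the fingers and pan above 2 N and distance between the grasp point and pan_grip below 0.035 m and horizontal distance between lid_seat and pan_rim below 0.008 m and z of lid_seat in the frame of pan_rim between -0.003 and 0.003 m and angle between each of lid_seat, pan_rim's own z axis and vertical below 0.08 rad and distance of pan from where it was at the start of the episode below 0.06 m and linear speed of pan below 0.02 m/s); the arm keeps its last pose, push and grip.
It fails at once if the pan is tipped (angle between pan_rim's own z axis and vertical above 0.25 rad).
It fails at once if the other lid or a bystander is pushed away (over 40 mm) (distance of any of small_lid, mug, salt, lemon, garlic, spice, teaspoon from where it was at the start of the episode above 0.04 m).
It also fails if it takes over 51 s, if anything falls off the work surface, if the arm or the gripper's body presses on something with over 40 N, if the wrist force passes 120 N, or if a joint passes its speed limit or range.

## Working session

There is one attempt and no reset: what is moved stays moved. The work goes in short steps, Python scripts to look and compute and a tool call to move; the robot and the scene stay as the last step left them, time stands still between calls to the robot, and variables do not carry over. Pictures are saved under pics/ and viewed, at most 10 in all, crops included, and the job is handed in when it is done.

Besides the shell and the picture viewer there is one more tool, called as a command line: name --pt "numbers of a row" for each row, then --argument value for the rest. step_arm: Moves the arm, as the interface text tells. Its arguments: {"type":"object","properties":{"plan":{"type":"array"},"newtons":{"type":"number"}},"required":["plan"]}

```bash
mkdir -p pics; cat > h.py <<'E'
import numpy as np,cv2
from rig import bot
def cam(p):
    R,_=cv2.Rodrigues(np.array(p['rvec'],float)); return R,np.array(p['tvec'],float).reshape(3)
def cloud(p,m=None):
    d=p['depth']; v,u=np.where((d>0)&(m if m is not None else True)); z=d[v,u]
    R,t=cam(p); c=np.c_[(u-p['cx'])/p['fx']*z,(v-p['cy'])/p['fy']*z,z]
    return (c-t)@R
def onz(p,px,z):
    R,t=cam(p); o=-R.T@t; r=R.T@np.array([(px[0]-p['cx'])/p['fx'],(px[1]-p['cy'])/p['fy'],1])
    return o+r*(z-o[2])/r[2]
E
python3 - <<'E'
from h import *
s=bot.observe(); print(s['ee_pos'],s['tcp_rot'],s['opening'])
for n in ['top','side']:
    p=bot.grab_frame(n); cv2.imwrite(f'pics/{n}0.png',p['image'])
    R,t=cam(p); print(n,'cam',-R.T@t)
    for k,z in [('pan_rim',.088),('pan_grip',.066),('lid_knob',.045),('small_lid',0),('mug',0),('salt',0),('lemon',0),('garlic',0),('spice',0),('teaspoon',0)]:
        for d in bot.landmark_of(p,k)[:2]: print(k,round(d['confidence'],2),np.round(d['pixel']),onz(p,d['pixel'],z).round(4))
E
```

```text
[0.24254633 0.62929629 0.22171034] [[-9.33113070e-01  3.59582745e-01 -4.98925118e-04]
 [ 3.59583061e-01  9.33111520e-01 -1.70708167e-03]
 [-1.48284339e-04 -1.77230524e-03 -9.99998418e-01]] 1.0007864590785593
top cam [ 0.39203582 -0.02811562  1.14546996]
pan_rim 0.98 [347. 200.] [ 0.5229 -0.1057  0.088 ]
pan_rim 0.15 [203. 220.] [0.4796 0.26   0.088 ]
pan_grip 0.57 [266. 204.] [0.5213 0.103  0.066 ]
pan_grip 0.35 [304. 147.] [0.669  0.0011 0.066 ]
lid_knob 0.86 [197. 221.] [0.4803 0.2889 0.045 ]
lid_knob 0.6 [268. 204.] [0.5237 0.1018 0.045 ]
small_lid 0.77 [432. 217.] [ 0.482 -0.345  0.   ]
mug 0.89 [307. 149.] [ 0.6815 -0.0041  0.    ]
salt 0.72 [268. 151.] [0.6782 0.1045 0.    ]
salt 0.58 [361. 150.] [ 0.6751 -0.1557  0.    ]
lemon 0.91 [269. 153.] [0.6706 0.1014 0.    ]
garlic 0.84 [239. 155.] [0.6677 0.1863 0.    ]
garlic 0.15 [204. 221.] [0.4832 0.2809 0.    ]
spice 0.86 [390. 158.] [ 0.6504 -0.2351  0.    ]
teaspoon 0.54 [358. 266.] [ 0.3548 -0.1362  0.    ]
side cam [ 0.14614423 -1.03151213  0.94991171]
pan_rim 0.72 [282. 148.] [0.4789 0.2432 0.088 ]
pan_rim 0.68 [333. 206.] [ 0.5351 -0.1006  0.088 ]
pan_grip 0.42 [306. 172.] [0.521  0.1115 0.066 ]
lid_knob 0.81 [280. 149.] [0.4886 0.3023 0.045 ]
small_lid 0.93 [353. 295.] [ 0.4935 -0.354   0.    ]
mug 0.96 [364. 202.] [ 0.6751 -0.0175  0.    ]
salt 0.62 [353. 293.] [ 0.4976 -0.3479  0.    ]
salt 0.55 [382. 228.] [ 0.6783 -0.1495  0.    ]
lemon 0.59 [350. 180.] [0.6795 0.1075 0.    ]
garlic 0.53 [336. 168.] [0.6591 0.1863 0.    ]
spice 0.67 [389. 248.] [ 0.6597 -0.2321  0.    ]
teaspoon 0.62 [335. 167.] [0.6595 0.1959 0.    ]
teaspoon 0.51 [280. 251.] [ 0.3582 -0.1386  0.    ]
```

View pics/top0.png

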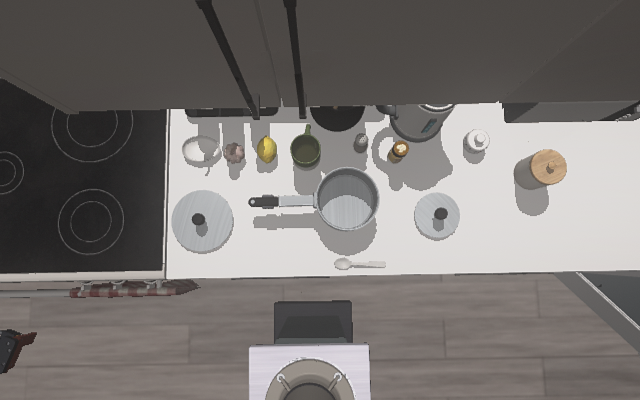

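View pics/side0.png

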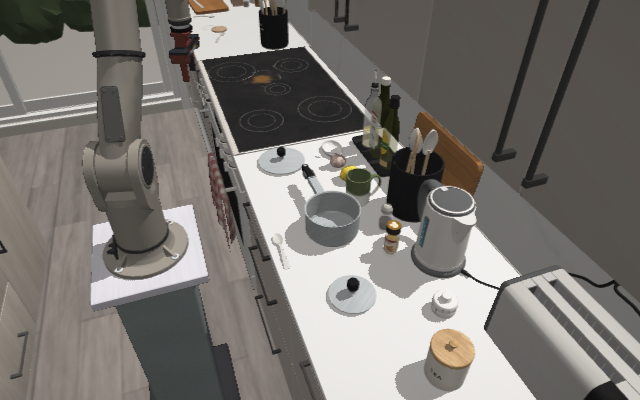

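The top view shows the pan's mouth at (347,199) with its handle running left to the grip at about (264,202). The large lid is at (203,221) with its knob at (198,219), and the small lid is at (437,216). The side view agrees. Next I refine these positions with depth.

```bash
python3 - <<'E'
from h import *
from scipy.optimize import least_squares
def circ(P):
    f=lambda q:np.hypot(P[:,0]-q[0],P[:,1]-q[1])-q[2]
    return least_squares(f,[*P[:,:2].mean(0),.08],loss='soft_l1',f_scale=.002).x
for n in ['top','side']:
    p=bot.grab_frame(n); C=cloud(p)
    # rough centres
    L=np.array([.482,.28]);Pn=np.array([.523,-.106])
    tab=C[(abs(C[:,2])<.01)&(np.hypot(*(C[:,:2]-[.42,.05]).T)<.15)]; print(n,'table',np.median(tab[:,2]).round(4))
    K=C[(np.hypot(*(C[:,:2]-L).T)<.05)&(C[:,2]>.035)]; print('knob',len(K),K.mean(0).round(4),((K.max(0)+K.min(0))/2).round(4),K[:,2].max().round(4))
    D=C[(np.hypot(*(C[:,:2]-L).T)<.1)&(C[:,2]>.009)&(C[:,2]<.025)]; print('disc',len(D),((D.max(0)+D.min(0))/2).round(4),(D.max(0)-D.min(0)).round(4),np.median(D[:,2]).round(4))
    rim=C[(np.hypot(*(C[:,:2]-Pn).T)<.1)&(abs(C[:,2]-.088)<.008)]; print('rim',len(rim),circ(rim).round(4),((rim.max(0)+rim.min(0))/2)[:2].round(4),(rim.max(0)-rim.min(0)).round(4))
    G=C[(C[:,1]>0)&(C[:,1]<.17)&(abs(C[:,0]-.522)<.05)&(C[:,2]>.055)&(C[:,2]<.095)]
    for a in np.arange(0,.17,.012):
        s=G[(G[:,1]>=a)&(G[:,1]<a+.012)]
        if len(s): print(a.round(3),len(s),s[:,0].min().round(4),s[:,0].max().round(4),s[:,0].mean().round(4),s[:,2].max().round(4))
    for k in ['lid','small_lid','pan','pan_grip']:
        for d in bot.masks_of(p,k)[:2]: print(k,round(d['confidence'],2),np.round(d['box']),d['region'].sum())
E
```

```text
top table 0.0001
knob 127 [0.486  0.2825 0.0557] [0.4867 0.2843 0.0511] 0.0635
disc 2663 [0.4868 0.2857 0.0154] [0.1643 0.167  0.0128] 0.0135
rim 489 [ 0.5289 -0.1063  0.079 ] [ 0.5287 -0.0983] [0.1628 0.1788 0.0138]
0.0 54 0.5146 0.5408 0.5276 0.0803
0.012 45 0.5147 0.5411 0.5273 0.0828
0.024 50 0.5148 0.5386 0.5265 0.0794
0.036 49 0.5146 0.5388 0.5266 0.0829
0.048 47 0.5145 0.5389 0.5256 0.0792
0.06 53 0.5129 0.5395 0.5264 0.0821
0.072 45 0.5146 0.5368 0.526 0.0794
0.084 63 0.5085 0.5456 0.5254 0.0828
0.096 70 0.5087 0.5455 0.5259 0.0823
0.108 50 0.5088 0.543 0.5255 0.0808
0.12 45 0.5143 0.5381 0.5257 0.0802
0.132 47 0.5145 0.5383 0.5258 0.0813
0.144 8 0.5202 0.5327 0.5264 0.0773
lid 0.34 [437. 217.  50.  40.] 1537
small_lid 0.92 [439. 216.  50.  45.] 1582
pan 0.68 [313. 200. 130.  66.] 4009
pan 0.28 [205. 222.  64.  62.] 3000
pan_grip 0.63 [265. 201.  33.   9.] 304
pan_grip 0.53 [235. 153.  18.  22.] 308
side table 0.0003
knob 75 [0.4861 0.2796 0.0507] [0.4866 0.282  0.0481] 0.061
disc 846 [0.4872 0.2853 0.017 ] [0.1672 0.1692 0.0159] 0.0139
rim 361 [ 0.5299 -0.1076  0.0788] [ 0.5305 -0.1056] [0.1636 0.1692 0.0125]
0.0 25 0.5145 0.5405 0.5253 0.0803
0.012 24 0.5156 0.542 0.5263 0.0794
0.024 29 0.5145 0.5399 0.5251 0.0803
0.036 24 0.5147 0.5405 0.5256 0.0793
0.048 25 0.5147 0.5416 0.525 0.0813
0.06 29 0.5142 0.5404 0.5249 0.0804
0.072 19 0.51 0.5441 0.5247 0.0794
0.084 31 0.5084 0.5448 0.5244 0.0806
0.096 27 0.5098 0.5451 0.5248 0.0794
0.108 21 0.5116 0.5371 0.5248 0.0807
0.12 13 0.5142 0.5395 0.5252 0.0819
0.132 18 0.5159 0.5386 0.5259 0.0805
0.144 2 0.5245 0.5268 0.5257 0.0769
lid 0.59 [282. 160.  46.  28.] 1014
small_lid 0.7 [355. 295.  48.  39.] 1488
pan 0.94 [329. 206.  59.  87.] 3027
```

step_arm --pt "0 0 -5.7 2 -2.9 -0.6 -1" --pt "0 0 -5.7 2 -2.9 -0.6 -1" --pt "0 0 -5.7 2 -2.9 -0.6 -1" --pt "0 0 -5.7 2 -2.9 -0.6 -1" --pt "0 0 -5.7 2 -2.9 -0.6 -1" --newtons 25

```text
t: 2.02
ee_pos: [0.3434, 0.4835, 0.1926]
tcp_rot: [[-0.645, 0.764, 0.0], [0.764, 0.645, 0.0], [0.0, 0.0, -1.0]]
wrist_force: [1.1, 0.3, -0.4]
opening: 1.0
grip_force: 0.0
```

step_arm --pt "0 0 -5.7 2 -2.9 -0.6 -1" --pt "0 0 -5.7 2 -2.9 -0.6 -1" --pt "0 0 -5.7 2 -2.9 -0.6 -1" --pt "0 0 -5.7 2 -2.9 -0.6 -1" --pt "0 0 -5.7 2 -2.9 -0.6 -1"

```text
t: 2.43
ee_pos: [0.4435, 0.3385, 0.1628]
tcp_rot: [[-0.202, 0.979, 0.0], [0.979, 0.202, 0.001], [0.001, 0.001, -1.0]]
wrist_force: [-0.2, -0.0, -0.3]
opening: 1.002
grip_force: 0.0
```

step_arm --pt "0 0 -5.7 2.2 -2.7 -0.6 -1" --pt "0 0 -5.4 2.2 -2.7 -0.6 -1" --pt "0 0 0 0 0 0 -1" --pt "0 0 0 0 0 0 -1"

```text
t: 2.77
ee_pos: [0.488, 0.2837, 0.1506]
tcp_rot: [[-0.01, 1.0, 0.0], [1.0, 0.01, -0.001], [-0.001, 0.0, -1.0]]
wrist_force: [-1.6, 0.8, 0.3]
opening: 0.996
grip_force: 0.0
```

step_arm --pt "0 0 0 -0.1 0.1 -3 -1" --pt "0 0 0 0 0 -3 -1" --pt "0 0 0 0 0 -3 -1" --pt "0 0 0 0 0 -2 -1" --pt "0 0 0 0 0 -1.4 -1"

```text
t: 3.18
ee_pos: [0.4836, 0.2883, 0.0246]
tcp_rot: [[-0.018, 1.0, -0.003], [1.0, 0.018, -0.0], [-0.0, -0.003, -1.0]]
wrist_force: [-0.5, -0.5, 0.5]
opening: 0.997
grip_force: 0.0
```

step_arm --pt "0 0 0 0 0 0 -1" --pt "0 0 0 0 0 0 1" --pt "0 0 0 0 0 0 1" --pt "0 0 0 0 0 0 1" --pt "0 0 0 0 0 0 1"

```text
t: 3.6
ee_pos: [0.4863, 0.2877, 0.0279]
tcp_rot: [[-0.015, 1.0, 0.002], [1.0, 0.015, 0.002], [0.002, 0.002, -1.0]]
wrist_force: [0.0, 1.0, -0.1]
opening: 0.736
grip_force: 0.0
```

step_arm --pt "0 0 0 0 0 0 1" --pt "0 0 0 0 0 0 1" --pt "0 0 0 0 0 0 1" --pt "0 0 0 0 0 0 1" --pt "0 0 0 0 0 0 1"

```text
t: 4.02
ee_pos: [0.486, 0.2869, 0.0268]
tcp_rot: [[-0.014, 1.0, 0.001], [1.0, 0.014, 0.0], [0.0, 0.001, -1.0]]
wrist_force: [1.1, 0.1, -0.9]
opening: 0.358
grip_force: 0.6
```

step_arm --pt "0 0 0 0 0 0 1" --pt "0 0 0 0 0 0 1" --pt "0 0 0 0 0 0.5 1" --pt "0 0 0 0 0 1.5 1" --pt "0 0 0 0 0 2 1"

```text
t: 4.43
ee_pos: [0.484, 0.2859, 0.0656]
tcp_rot: [[-0.015, 1.0, -0.004], [1.0, 0.015, -0.003], [-0.003, -0.004, -1.0]]
wrist_force: [-0.1, 0.1, -2.6]
opening: 0.344
grip_force: 25.0
```

step_arm --pt "0 0 0 0 0 2 1" --pt "0 0 0 0 0 2 1" --pt "0 0 0 0 0 2 1" --pt "0 0 0 0 0 2 1" --pt "0 0 0 0 0 1 1"

```text
t: 4.85
ee_pos: [0.4862, 0.2871, 0.1588]
tcp_rot: [[-0.014, 1.0, 0.001], [1.0, 0.014, 0.001], [0.001, 0.002, -1.0]]
wrist_force: [0.5, 0.1, -2.2]
opening: 0.349
grip_force: 25.0
```

```bash
cat > lid.py <<'E'
from h import *
s=bot.observe(); e=s['ee_pos']; print('tcp',np.round(e,4),s['opening'],s['grip_force'])
for n in ['top','side']:
    p=bot.grab_frame(n); C=cloud(p); z0=e[2]-.026
    D=C[(np.hypot(*(C[:,:2]-e[:2]).T)<.098)&(abs(C[:,2]-z0-.0125)<.012)]
    print(n,len(D),'mid',((D.max(0)+D.min(0))/2).round(4),'ext',(D.max(0)-D.min(0)).round(4))
    A=D[(abs(D[:,2]-np.median(D[:,2]))<.006)]; pl=np.linalg.lstsq(np.c_[A[:,:2]-e[:2],np.ones(len(A))],A[:,2],rcond=None)[0]; print('plane',pl.round(4))
    cv2.imwrite(f'pics/{n}_{s["t"]:.1f}.png',p['image'])
E
python3 lid.py; ls pics
```

```text
tcp [0.4862 0.2871 0.1588] 0.34923082455404203 24.99959433762342
top 2071 mid [0.4863 0.2745 0.1457] ext [0.1649 0.1449 0.0159]
plane [-1.000e-04  1.340e-02  1.457e-01]
side 879 mid [0.4873 0.2836 0.1476] ext [0.1671 0.168  0.0193]
plane [0.0047 0.0102 0.1465]
side0.png
side_4.8.png
top0.png
top_4.8.png
```

step_arm --pt "0 0 0 0.2 -1.5 0 1" --pt "0 0 0 0.4 -3 0 1" --pt "0 0 0 0.4 -3.4 0 1" --pt "0 0 0 0.4 -3.4 0 1" --pt "0 0 0 0.4 -3.4 0 1"

```text
t: 5.37
ee_pos: [0.5023, 0.1371, 0.155]
tcp_rot: [[-0.015, 1.0, -0.003], [1.0, 0.015, -0.002], [-0.002, -0.003, -1.0]]
wrist_force: [0.9, -0.6, -2.6]
opening: 0.34
grip_force: 25.0
```

step_arm --pt "0 0 0 0.4 -3.4 0 1" --pt "0 0 0 0.4 -3.4 0 1" --pt "0 0 0 0.4 -3.4 0 1" --pt "0 0 0 0.4 -3.4 0 1" --pt "0 0 0 0.4 -3.4 0 1"

```text
t: 5.78
ee_pos: [0.522, -0.0327, 0.1551]
tcp_rot: [[-0.014, 1.0, -0.003], [1.0, 0.014, -0.001], [-0.001, -0.003, -1.0]]
wrist_force: [1.0, -0.1, -3.1]
opening: 0.342
grip_force: 25.0
```

step_arm --pt "0 0 0 0.2 -3.4 0 1" --pt "0 0 0 0.1 -2.4 0 1" --pt "0 0 0 0.1 -1 0 1" --pt "0 0 0 0 0 0 1" --pt "0 0 0 0 0 0 1"

```text
t: 6.2
ee_pos: [0.5268, -0.0977, 0.1556]
tcp_rot: [[-0.014, 1.0, -0.002], [1.0, 0.014, 0.0], [0.001, -0.002, -1.0]]
wrist_force: [0.6, 0.6, -2.4]
opening: 0.343
grip_force: 25.0
```

```bash
python3 lid.py; ls pics
```

```text
tcp [ 0.5268 -0.0977  0.1556] 0.3430629014621882 24.99984762225722
top 375 mid [ 0.5398 -0.0351  0.1407] ext [0.11   0.0358 0.0116]
plane [-0.0247 -0.1125  0.1484]
side 1504 mid [ 0.5276 -0.0966  0.1434] ext [0.1671 0.171  0.0211]
plane [0.002  0.0051 0.1427]
side0.png
side_4.8.png
side_6.2.png
top0.png
top_4.8.png
top_6.2.png
```

step_arm --pt "0 0 0 0.2 -0.9 -0.5 1" --pt "0 0 0 0 0 -1 1" --pt "0 0 0 0 0 -1 1" --pt "0 0 0 0 0 0 1" --pt "0 0 0 0 0 0 1"

```text
t: 6.72
ee_pos: [0.5288, -0.1067, 0.1305]
tcp_rot: [[-0.015, 1.0, -0.002], [1.0, 0.015, 0.0], [0.0, -0.002, -1.0]]
wrist_force: [-0.3, -0.6, -2.5]
opening: 0.345
grip_force: 25.0
```

```bash
cat > fit.py <<'E'
from h import *
from scipy.optimize import least_squares
s=bot.observe(); e=s['ee_pos']; print('tcp',np.round(e,4))
def edge(C,c,r):
    b=C[:,:2]-c; a=np.degrees(np.arctan2(b[:,1],b[:,0]))//8; rr=np.hypot(*b.T)
    P=np.array([b[a==k][np.argmax(rr[a==k])] for k in np.unique(a)])+c
    P=P[np.hypot(*(P-c).T)>r-.012]
    f=lambda q:np.hypot(P[:,0]-q[0],P[:,1]-q[1])-q[2]
    return least_squares(f,[*c,r],loss='soft_l1',f_scale=.001).x.round(4),len(P)
p=bot.grab_frame('side'); C=cloud(p)
ztop=e[2]-.026-.0015+.016
m=(np.hypot(*(C[:,:2]-e[:2]).T)<.092)
D=C[m&(abs(C[:,2]-ztop)<.006)]; print('lid z',np.median(D[:,2]).round(4),edge(D,e[:2],.084))
W=C[(np.hypot(*(C[:,:2]-[.529,-.1065]).T)<.1)&(C[:,2]>.02)&(C[:,2]<.08)&(C[:,1]<-.04)]
f=lambda q:np.hypot(W[:,0]-q[0],W[:,1]-q[1])-q[2]
print('wall',len(W),least_squares(f,[.529,-.106,.0825],loss='soft_l1',f_scale=.001).x.round(4),
 least_squares(lambda q:f([*q,.0815]),[.529,-.106],loss='soft_l1',f_scale=.001).x.round(4))
im=p['image'][120:280,240:430]; cv2.imwrite('pics/fit_%.1f.png'%s['t'],cv2.resize(im,None,fx=4,fy=3.5,interpolation=2)); print('pics/fit_%.1f.png'%s['t'])
E
python3 fit.py; cp pics/fit_*.png pics/fitA.png
```

```text
tcp [ 0.5288 -0.1067  0.1305]
lid z 0.1175 (array([ 0.5284, -0.1088,  0.0829]), 44)
wall 823 [ 0.5299 -0.107   0.0784] [ 0.5312 -0.1035]
pics/fit_6.7.png
```

View pics/fitA.png

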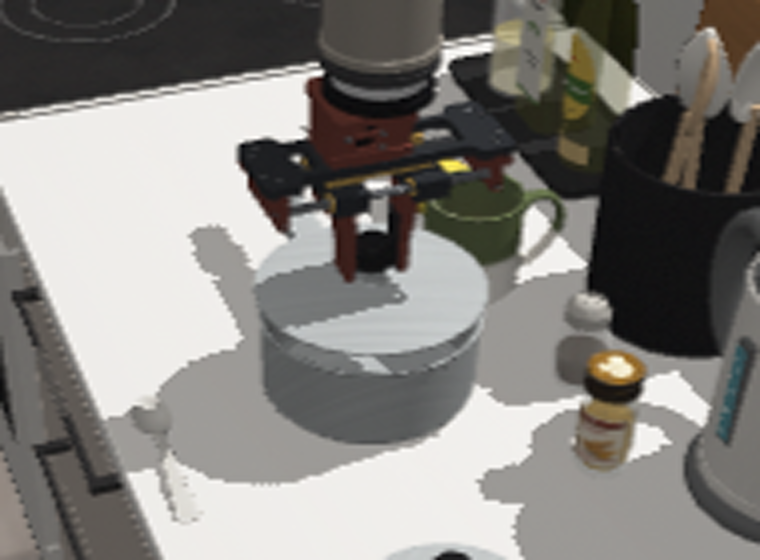

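step_arm --pt "0 0 0 0.1 0.2 -0.6 1" --pt "0 0 0 0 0 -0.5 1" --pt "0 0 0 0 0 -0.2 1" --pt "0 0 0 0 0 -0.2 1" --pt "0 0 0 0 0 -0.1 1"

```text
t: 7.18
ee_pos: [0.5305, -0.1051, 0.1153]
tcp_rot: [[-0.014, 1.0, -0.0], [1.0, 0.014, -0.0], [-0.0, -0.0, -1.0]]
wrist_force: [0.2, 0.2, -3.0]
opening: 0.343
grip_force: 25.0
```

step_arm --pt "0 0 0 0 0 -0.1 1" --pt "0 0 0 0 0 -0.1 1" --pt "0 0 0 0 0 0 1"

```text
t: 7.43
ee_pos: [0.5307, -0.1051, 0.1136]
tcp_rot: [[-0.014, 1.0, -0.0], [1.0, 0.014, 0.0], [0.0, -0.0, -1.0]]
wrist_force: [-0.8, 0.1, -2.3]
opening: 0.341
grip_force: 25.0
```

step_arm --pt "0 0 0 0 0 -0.2 1" --pt "0 0 0 0 0 0 1"

```text
t: 7.6
ee_pos: [0.5306, -0.1051, 0.1115]
tcp_rot: [[-0.014, 1.0, -0.0], [1.0, 0.014, 0.0], [0.0, -0.0, -1.0]]
wrist_force: [-0.2, 0.7, -3.4]
opening: 0.344
grip_force: 25.0
```

step_arm --pt "0 0 0 0 0 -0.2 1" --pt "0 0 0 0 0 0 1"

```text
t: 7.77
ee_pos: [0.5305, -0.1051, 0.1094]
tcp_rot: [[-0.014, 1.0, -0.0], [1.0, 0.014, 0.0], [0.0, -0.0, -1.0]]
wrist_force: [-0.8, -0.2, -2.8]
opening: 0.343
grip_force: 25.0
```

step_arm --pt "0 0 0 0 0 -0.2 1" --pt "0 0 0 0 0 0 1"

```text
t: 7.93
ee_pos: [0.5306, -0.1051, 0.1074]
tcp_rot: [[-0.014, 1.0, -0.0], [1.0, 0.014, 0.0], [0.0, -0.0, -1.0]]
wrist_force: [-0.0, -0.1, -3.9]
opening: 0.344
grip_force: 25.0
```

Going in freely. A touch lower, then release.

step_arm --pt "0 0 0 0 0 -0.1 1" --pt "0 0 0 0 0 0 1"

```text
t: 8.1
ee_pos: [0.5307, -0.1051, 0.1069]
tcp_rot: [[-0.014, 1.0, -0.0], [1.0, 0.014, 0.0], [0.0, -0.0, -1.0]]
wrist_force: [-2.1, 0.3, 1.1]
opening: 0.339
grip_force: 25.0
```

```bash
python3 fit.py; python3 -c "
from h import *
print(np.round(bot.observe()['wrist_force'],2))"
```

```text
tcp [ 0.5307 -0.1051  0.1069]
lid z 0.0939 (array([ 0.5306, -0.1065,  0.0832]), 44)
wall 794 [ 0.5302 -0.1059  0.0794] [ 0.5311 -0.1036]
pics/fit_8.1.png
[-0.82  0.29  0.45]
```

step_arm --pt "0 0 0 0 0 0 0" --pt "0 0 0 0 0 0 -0.5" --pt "0 0 0 0 0 0 -0.5" --pt "0 0 0 0 0 0 -0.5" --pt "0 0 0 0 0 0 -0.5"

```text
t: 8.57
ee_pos: [0.5309, -0.1052, 0.1067]
tcp_rot: [[-0.014, 1.0, 0.0], [1.0, 0.014, -0.0], [-0.0, 0.0, -1.0]]
wrist_force: [-1.0, 0.5, -0.0]
opening: 0.686
grip_force: 0.0
```

step_arm --pt "0 0 0 0 0 1 -0.5" --pt "0 0 0 0 0 3 -0.5" --pt "0 0 0 0 0 3 -0.5" --pt "0 0 0 0 0 2 -0.5" --pt "0 0 0 0 0 0 -0.5"

```text
t: 8.98
ee_pos: [0.5334, -0.1059, 0.2015]
tcp_rot: [[-0.014, 1.0, 0.008], [1.0, 0.014, 0.0], [-0.0, 0.008, -1.0]]
wrist_force: [-0.4, 0.0, -0.3]
opening: 0.752
grip_force: 0.0
```

```bash
cat > chk.py <<'E'
from h import *
p=bot.grab_frame('side'); C=cloud(p)
D=C[(np.hypot(*(C[:,:2]-[.5306,-.1065]).T)<.09)&(abs(C[:,2]-.096)<.008)]
print('lid',len(D),((D.max(0)+D.min(0))/2).round(4),np.median(D[:,2]).round(4))
print('plane',np.linalg.lstsq(np.c_[D[:,:2]-[.53,-.106],np.ones(len(D))],D[:,2],rcond=None)[0].round(4))
for n in ['side','top']:
    if n=='top': p=bot.grab_frame(n); C=cloud(p)
    G=C[(C[:,1]>-.01)&(C[:,1]<.22)&(abs(C[:,0]-.526)<.03)&(C[:,2]>.06)&(C[:,2]<.088)]
    b=G[(G[:,0]<.5125)|(G[:,0]>.5405)]
    print(n,'end y',G[:,1].max().round(4))
    for a,c in [(.0,.06),(.09,.115),(.12,.15)]:
        s=G[(G[:,1]>a)&(G[:,1]<c)]; print(a,len(s), (s[:,0].min()/2+s[:,0].max()/2).round(4),s[:,0].mean().round(4))
    w=G[(abs(G[:,0]-.526)>.0155)&(G[:,1]>.05)]
    if len(w): print('buttons y',w[:,1].min().round(4),w[:,1].max().round(4))
    for d in bot.landmark_of(p,'pan_grip')[:1]: print(onz(p,d['pixel'],.066).round(4),d['confidence'])
    im=p['image'][100:290,200:460]; cv2.imwrite(f'pics/chk_{n}.png',cv2.resize(im,None,fx=3,fy=3,interpolation=2))
E
python3 chk.py
```

```text
lid 1609 [ 0.5308 -0.108   0.0959] 0.0937
plane [0.0005 0.0011 0.0938]
side end y 0.1471
0.0 117 0.5284 0.526
0.09 53 0.5272 0.5244
0.12 35 0.527 0.5255
buttons y 0.0698 0.1056
[0.5332 0.1231 0.066 ] 0.68
top end y 0.1495
0.0 238 0.5278 0.527
0.09 131 0.5271 0.5258
0.12 101 0.5266 0.5258
buttons y 0.0842 0.1126
[0.517 0.097 0.066] 0.59
```

View pics/chk_side.png

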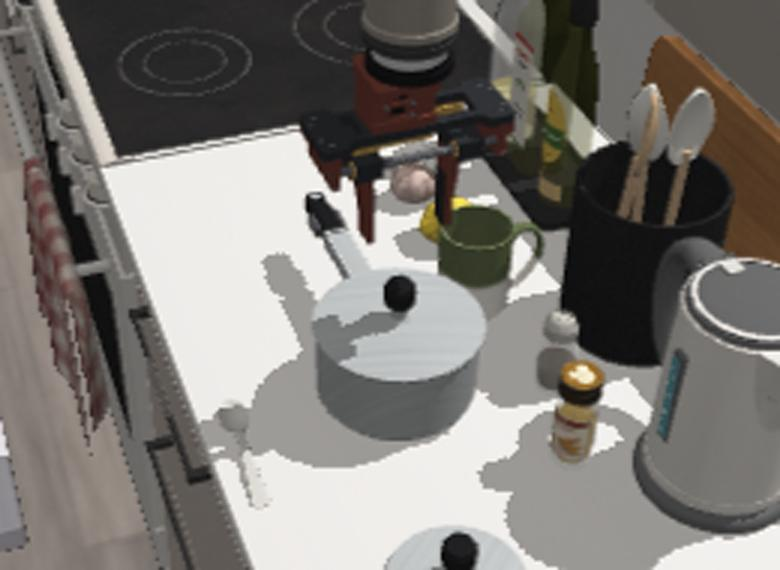

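The side view shows the lid seated level on the pan, with the knob at (400,293) in the crop. The handle is still pushed in, with the grip near (322,213). Now I move over the grip.

step_arm --pt "0 0 0 0 2 0 -1" --pt "0 0 0 -0.1 3.5 0 -1" --pt "0 0 0 -0.1 3.5 0 -1" --pt "0 0 0 -0.1 3.5 0 -1" --pt "0 0 0 -0.1 3.5 0 -1"

```text
t: 9.6
ee_pos: [0.5255, 0.0561, 0.1954]
tcp_rot: [[-0.014, 1.0, -0.002], [1.0, 0.014, -0.001], [-0.001, -0.002, -1.0]]
wrist_force: [0.1, -0.4, 0.6]
opening: 0.994
grip_force: 0.0
```

step_arm --pt "0 0 0 0 3 0 -1" --pt "0 0 0 0 1.4 -1 -1" --pt "0 0 0 0 0 -2 -1" --pt "0 0 0 0 0 -2 -1" --pt "0 0 0 0 0 0 -1"

```text
t: 10.02
ee_pos: [0.5234, 0.0976, 0.1421]
tcp_rot: [[-0.015, 1.0, -0.008], [1.0, 0.015, -0.003], [-0.003, -0.008, -1.0]]
wrist_force: [-0.7, -0.9, -0.4]
opening: 1.003
grip_force: 0.0
```

step_arm --pt "0 0 0 0 0 0 -1"

```text
t: 10.1
ee_pos: [0.5254, 0.0975, 0.145]
tcp_rot: [[-0.013, 1.0, -0.004], [1.0, 0.013, -0.002], [-0.002, -0.004, -1.0]]
wrist_force: [0.0, -0.7, 0.3]
opening: 1.0
grip_force: 0.0
```

step_arm --pt "0 0 0 0 0 -2 -1" --pt "0 0 0 0 0 -3 -1" --pt "0 0 0 0 0 -3 -1" --pt "0 0 0 0 0 -2 -1" --pt "0 0 0 0 0 0 -1"

```text
t: 10.52
ee_pos: [0.5246, 0.0976, 0.044]
tcp_rot: [[-0.014, 1.0, -0.005], [1.0, 0.014, -0.002], [-0.002, -0.005, -1.0]]
wrist_force: [-0.5, -0.1, -0.0]
opening: 0.999
grip_force: 0.0
```

step_arm --pt "0 0 0 0 0 0 -1" --pt "0 0 0 0 0 0 -1"

```text
t: 10.68
ee_pos: [0.528, 0.0985, 0.0482]
tcp_rot: [[-0.013, 1.0, 0.002], [1.0, 0.013, 0.0], [0.0, 0.002, -1.0]]
wrist_force: [0.3, -0.3, 0.7]
opening: 1.0
grip_force: 0.0
```

step_arm --pt "0 0 0 0 0 0 0.2" --pt "0 0 0 0 0 0 0.2" --pt "0 0 0 0 0 0 0.2" --pt "0 0 0 0 0 0 1" --pt "0 0 0 0 0 0 1" --newtons 20

```text
t: 11.1
ee_pos: [0.5269, 0.099, 0.0471]
tcp_rot: [[-0.015, 1.0, 0.001], [1.0, 0.015, 0.0], [0.0, 0.001, -1.0]]
wrist_force: [0.4, 0.0, 0.4]
opening: 0.664
grip_force: 0.0
```

step_arm --pt "0 0 0 0 0 0 1" --pt "0 0 0 0 0 0 1" --pt "0 0 0 0 0 0 1" --pt "0 0 0 0 0 0 1" --pt "0 0 0 0 0 0 1"

```text
t: 11.52
ee_pos: [0.527, 0.099, 0.0467]
tcp_rot: [[-0.014, 1.0, 0.001], [1.0, 0.014, 0.0], [0.0, 0.001, -1.0]]
wrist_force: [2.8, 0.2, -0.8]
opening: 0.283
grip_force: 17.0
```

step_arm --pt "0 0 0 0 0 0 1" --pt "0 0 0 0 0 0 1" --pt "0 0 0 0 0 0 1"

```text
t: 11.77
ee_pos: [0.527, 0.099, 0.0467]
tcp_rot: [[-0.014, 1.0, 0.001], [1.0, 0.014, 0.0], [0.0, 0.001, -1.0]]
wrist_force: [2.3, 1.0, -1.6]
opening: 0.283
grip_force: 20.0
```

Both buttons are in, with about 25 mm across the pads. Pulling out.

step_arm --pt "0 0 0 0 0.3 0 1" --pt "0 0 0 0 0.5 0 1" --pt "0 0 0 0 0.5 0 1" --pt "0 0 0 -0.01 0.5 0 1" --pt "0 0 0 -0.01 0.5 0 1"

```text
t: 12.18
ee_pos: [0.5267, 0.1225, 0.0467]
tcp_rot: [[-0.015, 1.0, 0.0], [1.0, 0.015, -0.0], [-0.0, 0.0, -1.0]]
wrist_force: [2.0, -1.6, -0.7]
opening: 0.28
grip_force: 20.0
```

step_arm --pt "0 0 0 0 0.5 0 1" --pt "0 0 0 -0.01 0.5 0 1" --pt "0 0 0 -0.01 0.5 0 1" --pt "0 0 0 -0.01 0.5 0 1" --pt "0 0 0 -0.01 0.5 0 1"

```text
t: 12.6
ee_pos: [0.5262, 0.1474, 0.0467]
tcp_rot: [[-0.015, 1.0, 0.0], [1.0, 0.015, -0.0], [-0.0, 0.0, -1.0]]
wrist_force: [2.1, -1.8, -0.9]
opening: 0.279
grip_force: 20.0
```

step_arm --pt "0 0 0 0 0.4 0 1" --pt "0 0 0 -0.01 0.4 0 1" --pt "0 0 0 0 0.3 0 1" --pt "0 0 0 0 0 0 1" --pt "0 0 0 0 0 0 1"

```text
t: 13.02
ee_pos: [0.526, 0.1588, 0.0467]
tcp_rot: [[-0.015, 1.0, 0.0], [1.0, 0.015, 0.001], [0.001, 0.0, -1.0]]
wrist_force: [3.0, 0.3, -0.5]
opening: 0.283
grip_force: 20.0
```

```bash
python3 chk.py; python3 -c "
from h import *
s=bot.observe();print(s['t'],np.round(s['ee_pos'],4),np.round(s['wrist_force'],2),s['opening'])"
```

```text
lid 1622 [ 0.5307 -0.1065  0.0959] 0.0938
plane [0.0018 0.0023 0.0939]
side end y 0.2011
0.0 120 0.5277 0.5257
0.09 31 0.5272 0.5252
0.12 82 0.5257 0.524
buttons y 0.1414 0.1674
[0.5277 0.1693 0.066 ] 0.72
top end y 0.1482
0.0 240 0.5272 0.5263
0.09 61 0.5261 0.5251
0.12 67 0.5247 0.5252
[ 0.6503 -0.1422  0.066 ] 0.71
13.2167 [0.5259 0.1582 0.0467] [ 1.34  1.46 -1.54] 0.2824180661746642
```

View pics/chk_side.png

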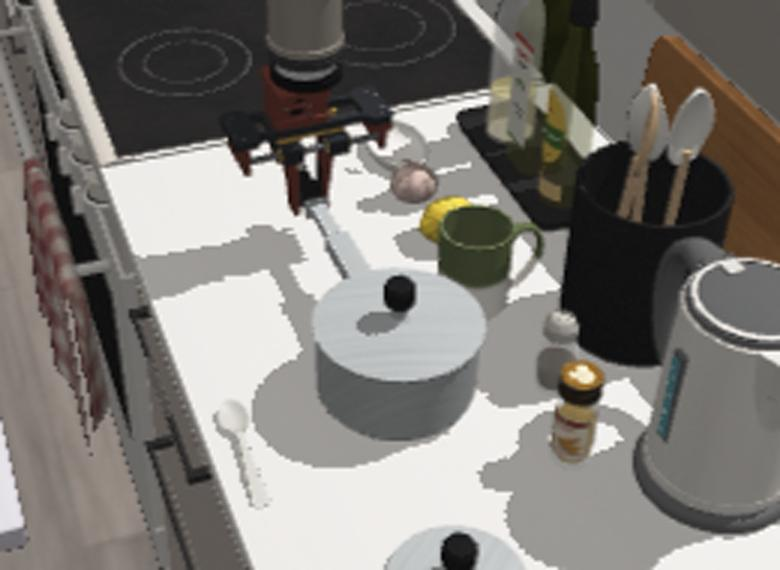

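The handle is drawn out about 59 mm, the pan hasn't moved, and the lid is still seated. A last small pull will confirm the stop.

step_arm --pt "0 0 0 0 0.1 0 1" --pt "0 0 0 0 0.1 0 1" --pt "0 0 0 0 0 0 1" --pt "0 0 0 0 0 0 1" --pt "0 0 0 0 0 0 1"

```text
t: 13.63
ee_pos: [0.5259, 0.159, 0.0466]
tcp_rot: [[-0.014, 1.0, -0.0], [1.0, 0.014, -0.001], [-0.001, -0.0, -1.0]]
wrist_force: [0.9, -4.0, 0.6]
opening: 0.285
grip_force: 20.0
```

```bash
python3 chk.py | head -3; python3 -c "
from h import *
s=bot.observe();print(s['t'],np.round(s['ee_pos'],4),np.round(s['wrist_force'],2),s['opening'])"
```

```text
lid 1614 [ 0.5312 -0.1068  0.0959] 0.0938
plane [0.0009 0.0014 0.0939]
side end y 0.1987
13.8333 [0.5259 0.1591 0.0466] [ 1.81 -5.75  1.3 ] 0.28308612922181453
```

The pull force has risen to about 5 N with no further motion, so the handle is against its second stop. Handing in.

```bash
python3 -c "
from rig import bot
print(bot.finish_job())"
```

```text
the job is handed in; nothing more can be done
None
```

The job is handed in at about 14 s: the larger lid is seated level on the pan, and the arm is holding the handle at the buttons, drawn out about 60 mm to its second stop; the pan hardly moved, and no verdict was returned.

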